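Nest the oil-filter cap wrenches in their case

TASK

Put the four oil-filter cap wrenches away in their open case, nested mouth down like hats: the smallest first, in the round well, then the others over it in order of size, the largest last, each one sitting level and fully down on the boss of the one below. Leave the loose filter and the spray can standing where they are.

Things in the scene. Friction and masses are not known exactly. Their poses are not given: they have to be found in the camera images.
- cap66: The smallest cap wrench: loose bright steel cup, mouth down, of 14 flats, 66 mm across outside, 60 mm inside. Cup 32 mm high (27 deep inside, top 5 thick, its edge bevelled 4 mm); mid-top a solid hex boss, 27 mm across flats, 10 mm high: 42 mm in all. Origin: centre of the open mouth; z up through the boss. Grip the boss's flats along its x axis or 60 deg steps from it. 0.07 to 0.3 kg.
- cap80: Second smallest cap wrench: loose bright steel cup, mouth down, of 14 flats, 80 mm across outside, 74 mm inside. Cup 32 mm high (27 deep inside, top 5 thick, its edge bevelled 4 mm); mid-top a solid hex boss, 27 mm across flats, 10 mm high: 42 mm in all. Origin: centre of the open mouth; z up through the boss. Grip the boss's flats along its x axis or 60 deg steps from it. 0.07 to 0.3 kg.
- cap94: Second largest cap wrench: loose bright steel cup, mouth down, of 14 flats, 94 mm across outside, 88 mm inside. Cup 32 mm high (27 deep inside, top 5 thick, its edge bevelled 4 mm); mid-top a solid hex boss, 27 mm across flats, 10 mm high: 42 mm in all. Origin: centre of the open mouth; z up through the boss. Grip the boss's flats along its x axis or 60 deg steps from it. 0.07 to 0.3 kg.
- cap108: The largest cap wrench: loose bright steel cup, mouth down, of 14 flats, 108 mm across outside, 102 mm inside. Cup 32 mm high (27 deep inside, top 5 thick, its edge bevelled 4 mm); mid-top a solid hex boss, 27 mm across flats, 10 mm high: 42 mm in all. Origin: centre of the open mouth; z up through the boss. Grip the boss's flats along its x axis or 60 deg steps from it. 0.07 to 0.3 kg.
- case: Blue plastic tool case, opened flat, fixed to the bench. Origin: on the bench top, straight below the centre of its round well; z up. The base half is 202 (x) by 212 mm (y), centred on the well: flat deck 24 mm above the bench, rim 34 mm high, black carrying handle out to 131 mm on the -x side. The open lid half, 26 mm high, lies on the +x side, out to 306 mm.
- well (a point): Centre of the floor of the case's round well, 14 mm above the bench. The well is 88 mm wide, 10 mm deep, its floor lined with black rubber. Nested in it, the four wrenches' mouths lie 0, 15, 30 and 45 mm above this floor, each wrench resting on the boss of the one below, with 4 mm of play all round between one wrench and the next.
- carton: Bystander: open cardboard tray with four white spin-on filters standing in it, 165 by 165 mm, 83 mm high, fixed. Origin: centre of the underside. Case and carton may stand on either side.
- filter: Bystander: loose white spin-on oil filter standing upright, 68 mm across, 78 mm high. Origin: centre of the underside.
- spray: Bystander: loose grey spray can with paper label and yellow cap, 65 mm across, 160 mm high. Origin: centre of the underside.
Not all that is in view belongs to the job. What is shaped like the cap66 but yellow is not meant.

How it is judged (in metres and radians):
On the way, in this order (a step that is already met when the one before it is completed fails the run):
1. the smallest wrench sits level on the floor of the well (z of cap66 in the frame of well between -0.004 and 0.004 m and horizontal distance between cap66 and well below 0.013 m and angle between cap66's own z axis and vertical below 0.07 rad and linear speed of cap66 below 0.03 m/s), for 0.2 s.
2. the second smallest sits level over it, down on its boss (all of step 1 and z of cap80 in the frame of cap66 between 0.011 and 0.019 m and horizontal distance between cap80 and cap66 below 0.008 m and angle between cap80's own z axis and vertical below 0.07 rad and linear speed of cap80 below 0.03 m/s), for 0.2 s.
3. the second largest sits level over these (all of step 2 and z of cap94 in the frame of cap80 between 0.011 and 0.019 m and horizontal distance between cap94 and cap80 below 0.008 m and angle between cap94's own z axis and vertical below 0.07 rad and linear speed of cap94 below 0.03 m/s), for 0.2 s.
At the end, for the whole second after the job is handed in: Smallest wrench mouth down on the well floor (height within 4 mm, within 13 mm of the well centre); each larger one over the next smaller, its mouth 15 mm higher (within 4 mm), centres within 8 mm; all level within 4 degrees, released and at rest (all of step 3 and z of cap108 in the frame of cap94 between 0.011 and 0.019 m and horizontal distance between cap108 and cap94 below 0.008 m and angle between cap108's own z axis and vertical below 0.07 rad and linear speed of cap108 below 0.03 m/s and angular speed of each of cap66, cap80, cap94, cap108 below 0.3 rad/s); the robot touches nothing.
It fails at once if the loose filter is shifted by more than 20 mm (distance of filter from where it was at the start of the episode above 0.02 m).
It fails at once if the spray can is shifted by more than 20 mm (distance of spray from where it was at the start of the episode above 0.02 m).
It also fails if it takes over 93 s, if anything falls off the work surface, if the arm or the gripper's body presses on something with over 40 N, if the wrist force passes 120 N, or if a joint passes its speed limit or range.

ROBOT

A 6-joint arm with a two-finger parallel gripper is mounted at the origin on the work surface. World frame = base frame: x ahead of the robot, y to its left, z up, the work surface at z = 0. Lengths are in mm, angles in rad, forces in N, time in s.
With the tool pointing down it reaches from about 400 to 925 mm from the base axis. Payload 12.5 kg.
Tool frame: the origin (TCP) lies where the fingers leave the gripper's body, on its centre line; the fingertips stand 78 mm ahead of it and the grasp point (between the pads) lies 59 mm ahead of it (env.tip_extent is the distance from the TCP to the fingertips, in mm); z points along the fingers, y is the direction in which the jaws open and shut (so a half turn about z gives the same grasp; the last joint's range is limited). The gripper opens to 95 mm and grips with 3 to 60 N. Pads are 20 mm wide; open, the fingers measure 119 mm over their backs; the gripper's body (75 mm by 180 mm) begins 59 mm behind the grasp point.
Start: joints at [-1.449, 0.491, 1.559, -0, 1.092, -0.106], TCP at [141.168, -608.859, 292.261] pointing down, gripper open.
Joint ranges: [-3.1, 3.1], [-0.84, 2.19], [0.05, 2.79], [-1.13, 4.28], [0.06, 2.93], [-2.69, 2.69]. Speed limits (rad/s): [2.22, 2.22, 2.79, 3.14, 3.14, 3.14].

INTERFACE

Orientations are given as [roll, pitch, yaw] about the fixed x, y, z axes, in that order (R = Rz(yaw) Ry(pitch) Rx(roll)).
In Python, from cell import env gives the robot as it stands. The module is installed in compiled form; this text tells all that it offers.
- The arm moves only by the tool play_rows, never from a script. Its argument "targets" is a list of rows, each an object with "linear": the shift along the tool's x, y, z in mm, a list of three; "turn": the turn about the tool's z in rad. A call has 1 to 20 rows; each row is the pose to reach, as a shift and turn from the pose commanded when the call began, along the tool's axes at that moment; what a row does not reach only later rows make up. A row lasts 1/8 s, in which the tool goes at most 62.5 mm and 10.7 degrees, less where a joint would pass 70% of its speed; a pose out of reach is approached as far as the arm can. A call with a gripper value outside its range is refused whole. "hand" is the finger opening in mm, from 0 to 95.1, set as the call begins (left out, the last holds). The fingers move at their own pace and stop on an object; the grip force is fixed at half the most. Time passes only in rows, so rows that repeat a pose let the fingers close. It gives the time, the measured TCP pose, the force and the opening at its end, in the units of the state.
- env.state(): the state, without advancing time (a new reading comes with each control period).
- env.read_camera(name): name is "side" or "top"; returns (picture, depth): 384x512x3 uint8, red, green, blue; 384x512 float32, mm along the optical axis (not along the pixel's ray), 0 where there is no reading.
- env.camera_params(name): a dict with "fx", "fy", "cx", "cy" (pixels), "R" (3x3) and "t" (3): a world point X has camera coordinates R X + t. Camera axes: x right, y down, z forward; pixel columns grow to the right and rows downward; lengths in mm; the calibration is good to about 2 mm. A picture is of the moment at which its call begins. camera_params takes no time and is no camera call.
- env.job_done(): hands the job in, once; it reports no verdict.
The state is a dict: "t": time; "joints": joint angles; "qvel": joint speeds; "tau": joint torques, N m; "eef_pos": TCP position; "tcp_rot": TCP orientation; "ft_force": force on the tool from outside, world axes, zero at the start; "moment": the same for the moment, N m; "opening": opening from 0.0 (shut) to 1.0 (fully open).
Only numpy, scipy, OpenCV 4.12 (cv2) and the standard library are available. Lean on these libraries where they do the work, as an engineer would, in place of code of your own. Each camera call takes 0.05 s, during which the arm holds its last target.

## Working session

There is one attempt and no reset: what is moved stays moved. The work goes in short steps, Python scripts to look and compute and a tool call to move; the robot and the scene stay as the last step left them, time stands still between calls to the robot, and variables do not carry over. Pictures are saved under pics/ and viewed, and the job is handed in when it is done.

Besides the shell and the picture viewer there is one more tool, called after "Request:" as name(argument=value, ...), one argument or row to a line, values as JSON. play_rows: Moves the arm, as the interface text tells. Its arguments: {"type":"object","properties":{"targets":{"type":"array","items":{"type":"object","properties":{"linear":{"type":"array","items":{"type":"number"}},"turn":{"type":"number"}}}},"hand":{"type":"number"}},"required":["targets"]}

```bash
mkdir -p pics
cat > h.py <<'E'
import numpy as np, cv2
from cell import env
def shot(n,tag):
    p,d=env.read_camera(n); np.savez(f'pics/{tag}.npz',p=p,d=d); cv2.imwrite(f'pics/{tag}.png',cv2.cvtColor(p,cv2.COLOR_RGB2BGR)); return p,d
def cloud(n,d):
    c=env.camera_params(n); v,u=np.mgrid[:384,:512]
    P=np.stack([(u-c['cx'])/c['fx']*d,(v-c['cy'])/c['fy']*d,d],-1)
    return (P-np.array(c['t']))@np.array(c['R'])
E
python3 - <<'E'
from h import *
for n in('top','side'):
    shot(n,n+'0'); c=env.camera_params(n); print(c)
print(env.state())
E
```

```text
{'fx': 346.89579560973925, 'fy': 346.89579560973925, 'cx': 258.0482008226046, 'cy': 196.6672664516288, 'R': array([[ 0.01887241, -0.99967671, -0.01703836],
       [-0.99676585, -0.0174806 , -0.07843641],
       [ 0.07811321,  0.01846354, -0.99677351]]), 't': array([-105.86481876,  528.39537479, 1066.5559977 ])}
{'fx': 419.84701354489135, 'fy': 419.84701354489135, 'cx': 248.67104549321158, 'cy': 189.8122310003755, 'R': array([[-0.96980054, -0.24373585,  0.00893024],
       [-0.19191473,  0.73998987, -0.64465784],
       [ 0.15051794, -0.62690337, -0.76441907]]), 't': array([ 491.17080727,  217.40793196, 1123.21851383])}
{'t': 0.1, 'joints': array([-1.44859395e+00,  4.91470780e-01,  1.55939732e+00, -4.54207895e-06,
        1.09168438e+00, -1.05575490e-01]), 'qvel': array([ 0.00148977, -0.00126896, -0.00018176,  0.00022737,  0.00221974,
        0.00045823]), 'tau': array([ 1.97234411e-03, -6.13622832e+01, -2.58607274e+01,  6.93008001e-02,
        4.69786604e-02, -5.88852026e-05]), 'eef_pos': array([ 141.15229415, -608.70701563,  291.73481719]), 'tcp_rot': array([-3.14063775e+00, -9.71393984e-05,  2.27779917e-01]), 'ft_force': array([-0.06855974,  0.4235537 , -0.23834914]), 'moment': array([ 0.02592754, -0.08180217,  0.00832439]), 'opening': 1.002093698452079}
```

View pics/top0.png

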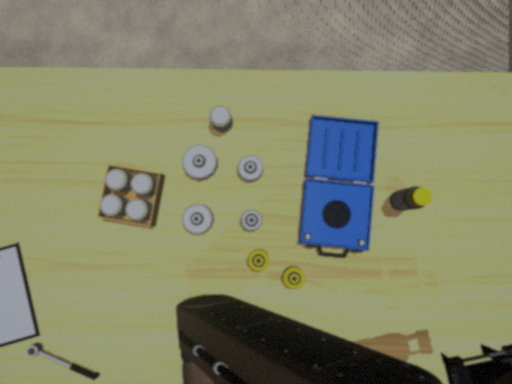

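View pics/side0.png

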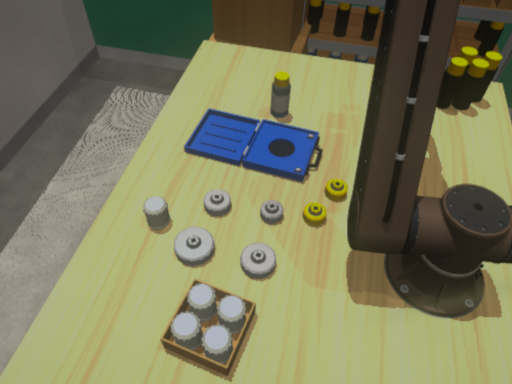

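Run:
```python
from h import *
z=np.load('pics/top0.npz'); p,d=z['p'],z['d']; W=cloud('top',d)
z2=np.load('pics/side0.npz'); W2=cloud('side',z2['d'])
for n,(u,v) in dict(A=(199,162),B=(250,168),C=(197,219),D=(251,220),case=(336,214),filt=(221,118),spray=(420,197)).items():
    print(n,W[v,u].round(1))
def seg(W,name):
    # clusters by height in region
    m=(W[...,2]>24)&(W[...,2]<60)
    k=cv2.connectedComponentsWithStats(m.astype(np.uint8))
    for i in range(1,k[0]):
        if k[2][i,4]>60 and k[2][i,4]<3000:
            q=W[k[1]==i]; b=q[q[:,2]>37]
            print(name,k[3][i].round(1),k[2][i,4],'bbox centre',((q[:,:2].max(0)+q[:,:2].min(0))/2).round(1),'size',np.ptp(q[:,:2],axis=0).round(1),'mean',q.mean(0).round(1),'boss',b.mean(0).round(1) if len(b) else 0,len(b))
seg(W,'top');seg(W2,'side')
P=cv2.cvtColor(p,cv2.COLOR_RGB2BGR)
cv2.imwrite('pics/t0c.png',cv2.resize(P[135:245,170:275],None,fx=5.4,fy=5.4,interpolation=cv2.INTER_CUBIC))
cv2.imwrite('pics/t0d.png',cv2.resize(P[105:260,285:440],None,fx=3.8,fy=3.8,interpolation=cv2.INTER_CUBIC))
P2=cv2.cvtColor(z2['p'],cv2.COLOR_RGB2BGR)
cv2.imwrite('pics/s0c.png',cv2.resize(P2[180:285,165:295],None,fx=5.6,fy=5.6,interpolation=cv2.INTER_CUBIC))
```

```text
A [632.5  87.9  45.4]
B [616.4 -70.2  45.2]
C [456.6  88.6  44.1]
D [456.7 -76.6  45.5]
case [ 480.6 -340.6   14.4]
filt [762.   19.1  78.8]
spray [ 526.  -536.8  160.2]
top [224.4 126.2] 64 bbox centre [757.2  18.7] size [35.6 56.1] mean [747.1  12.4  42.5] boss [746.6  11.6  50.5] 39
top [199.5 161. ] 934 bbox centre [638.9  88.9] size [108.8 107.4] mean [637.7  88.5  33.8] boss [638.   89.   41.7] 93
top [250.5 167.1] 517 bbox centre [620.9 -71.1] size [78.7 78.4] mean [620.9 -71.4  34.2] boss [620.5 -71.6  42.2] 80
top [140.9 195.8] 650 bbox centre [528.  296.4] size [184.8 187.3] mean [524.8 263.2  46.8] boss [524.7 267.7  51.6] 499
top [128.1 183.2] 67 bbox centre [569.6 314.4] size [60.1 34.6] mean [563.2 306.   43.5] boss [562.9 304.4  48.4] 48
top [104.9 190.5] 78 bbox centre [537.9 377. ] size [58.2 11.2] mean [538.9 375.3  47.4] boss [538.7 375.5  51.3] 63
top [396.4 200.3] 90 bbox centre [ 528.6 -522.7] size [61.4 23.6] mean [ 524.9 -518.1   41.6] boss [ 524.9 -518.4   48.3] 57
top [123.5 205.9] 67 bbox centre [495.4 321.9] size [62.6 28.5] mean [492.6 316.7  43.8] boss [
[... 1878 characters left out ...]
5] 1099 bbox centre [637.9  92.2] size [110.3 108.8] mean [636.6  96.   33.5] boss [636.9  90.2  41.9] 100
side [257.6 258. ] 898 bbox centre [459.1  92.6] size [93.5 94.1] mean [458.2  96.9  33.7] boss [457.2  93.1  42.1] 104
side [433. 283.] 896 bbox centre [-0.2 49. ] size [192.1 133.6] mean [14.6 61.9 41.5] boss [14.6 61.3 48.3] 555
side [207.8 335.4] 1493 bbox centre [527.5 297.6] size [188.2 189.7] mean [520.7 328.7  45.6] boss [522.8 325.4  50.6] 1121
side [220.1 290.9] 113 bbox centre [527.1 217.1] size [58.9 11.7] mean [524.4 218.1  47. ] boss [524.  218.1  51.7] 88
side [204.4 311.4] 154 bbox centre [554.8 266.8] size [56.8 41.4] mean [546.2 276.   42.3] boss [547.8 276.8  48.8] 99
```

View pics/t0c.png

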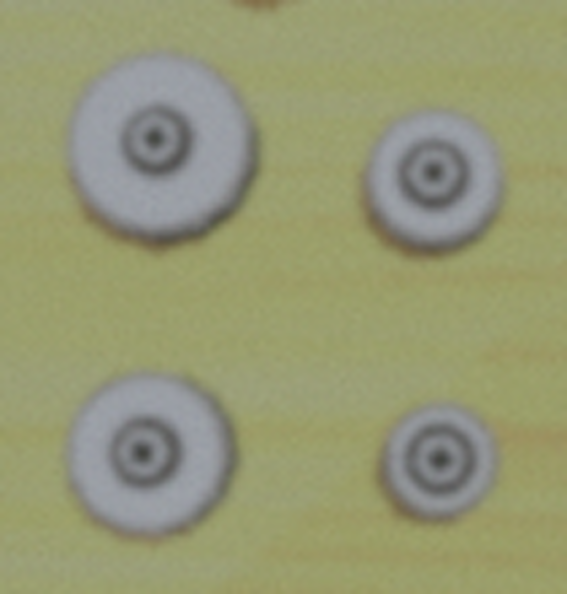

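View pics/s0c.png

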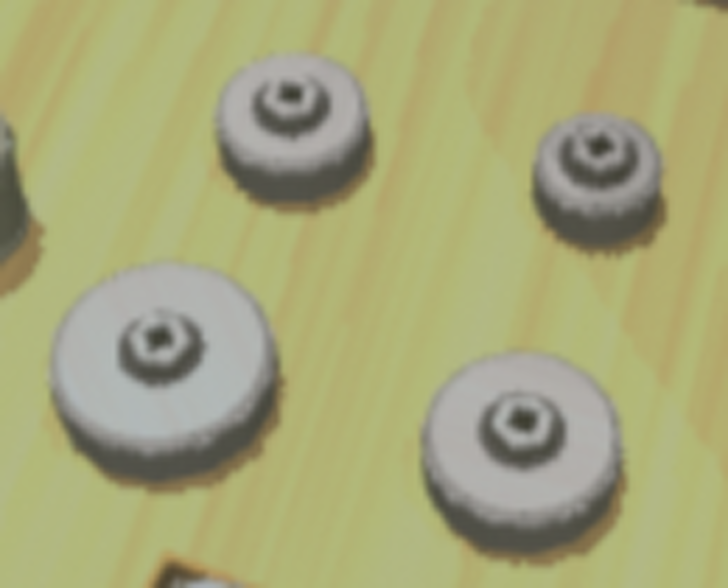

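View pics/t0d.png

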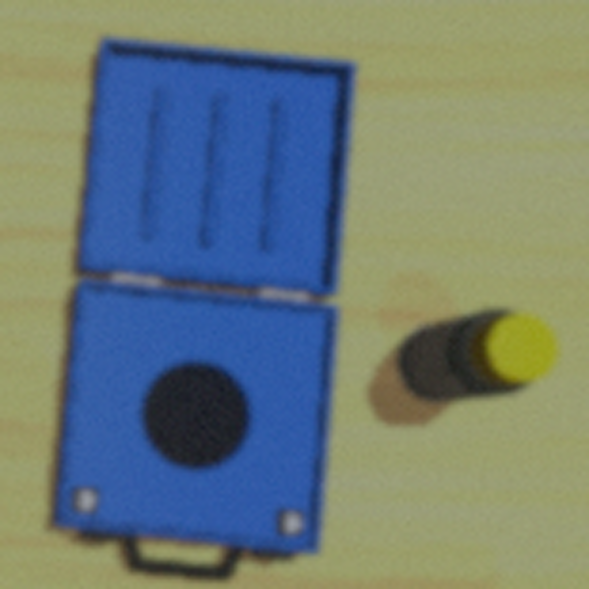

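```bash
cat >> h.py <<'E'
from scipy.optimize import minimize
def onplane(cn,uv,z):
    c=env.camera_params(cn); R=np.array(c['R']);t=np.array(c['t'])
    r=np.stack([(uv[...,0]-c['cx'])/c['fx'],(uv[...,1]-c['cy'])/c['fy'],np.ones(uv.shape[:-1])],-1)@R
    o=-R.T@t; return o+r*((z-o[2])/r[...,2])[...,None]
def hexfit(cn,d,c0):
    v,u=np.mgrid[:384,:512]; X=onplane(cn,np.stack([u,v],-1).astype(float),42.)
    W=cloud(cn,d); m=np.hypot(X[...,0]-c0[0],X[...,1]-c0[1])<26
    x=X[m][:,:2]; top=np.clip((W[m][:,2]-32)/10,0,1)
    def cost(p,a,r):
        q=x-p; s=np.max([q@[np.cos(a+k*np.pi/3),np.sin(a+k*np.pi/3)] for k in range(6)],0)
        mdl=1/(1+np.exp((s-r)/.6)); return ((mdl-top)**2).sum()
    out=[]
    for a in np.radians(range(-30,30,5)):
        r=minimize(lambda w:cost(w[:2],a,w[2]),[*c0,13.5],method='Nelder-Mead'); out.append((round(r.fun,2),round(np.degrees(a)),r.x.round(1)))
    return out
def disc(cn,p,box,z=24.):
    u0,v0,u1,v1=box; s=p[v0:v1,u0:u1].astype(int); m=((s[...,2]<90)).astype(np.uint8)
    k=cv2.connectedComponentsWithStats(m); 
    i=1+np.argmax(k[2][1:,4]); cn_,_=cv2.findContours((k[1]==i).astype(np.uint8),0,1)
    pts=max(cn_,key=len)[:,0].astype(float)+[u0,v0]
    X=onplane(cn,pts,z)[:,:2]; A=np.c_[2*X,np.ones(len(X))]; s=np.linalg.lstsq(A,(X**2).sum(1),rcond=None)[0]
    return s[:2].round(1),np.sqrt(s[2]+s[0]**2+s[1]**2).round(1),k[2][i]
E
python3 - <<'E'
from h import *
C=dict(c66=(458.7,-76.5),c80=(621,-70.5),c94=(459,91),c108=(638,89.5))
for cn in('top','side'):
    z=np.load(f'pics/{cn}0.npz')
    for k,c in C.items():
        o=hexfit(cn,z['d'],c); print(cn,k,[(f,a) for f,a,_ in o],min(o,key=lambda q:q[0])[2])
    print(disc(cn,z['p'],(315,192,358,234) if cn=='top' else (262,132,302,162)))
E
```

```text
top c66 [(np.float64(14.05), -30), (np.float64(14.81), -25), (np.float64(15.74), -20), (np.float64(16.18), -15), (np.float64(16.08), -10), (np.float64(15.31), -5), (np.float64(14.51), 0), (np.float64(13.19), 5), (np.float64(12.41), 10), (np.float64(12.45), 15), (np.float64(12.67), 20), (np.float64(13.11), 25)] [458.3 -77.5  13.8]
top c80 [(np.float64(11.77), -30), (np.float64(11.52), -25), (np.float64(11.48), -20), (np.float64(11.29), -15), (np.float64(10.6), -10), (np.float64(9.33), -5), (np.float64(8.66), 0), (np.float64(8.26), 5), (np.float64(8.85), 10), (np.float64(10.31), 15), (np.float64(11.3), 20), (np.float64(11.46), 25)] [621.7 -71.2  13.7]
top c94 [(np.float64(11.04), -30), (np.float64(10.35), -25), (np.float64(9.52), -20), (np.float64(8.66), -15), (np.float64(8.45), -10), (np.float64(8.29), -5), (np.float64(8.57), 0), (np.float64(8.91), 5), (np.float64(9.59), 10), (np.float64(10.44), 15), (np.float64(10.93), 20), (np.float64(11.53), 25)] [459.5  90.5  14.3]
top c108 [(np.float64(8.8), -30), (np.float64(7.99), -25), (np.float64(8.01), -20), (np.float64(8.47), -15), (np.floa
[... 995 characters left out ...]
7), -25), (np.float64(13.29), -20), (np.float64(12.46), -15), (np.float64(11.46), -10), (np.float64(10.92), -5), (np.float64(10.59), 0), (np.float64(11.27), 5), (np.float64(12.21), 10), (np.float64(12.95), 15), (np.float64(13.73), 20), (np.float64(13.97), 25)] [458.7  92.5  14.6]
side c108 [(np.float64(9.87), -30), (np.float64(9.68), -25), (np.float64(9.34), -20), (np.float64(9.41), -15), (np.float64(9.98), -10), (np.float64(10.68), -5), (np.float64(11.18), 0), (np.float64(11.78), 5), (np.float64(12.27), 10), (np.float64(12.11), 15), (np.float64(12.03), 20), (np.float64(10.82), 25)] [638.6  91.7  14.6]
(array([ 480.3, -337.2]), np.float64(39.5), array([  7,   7,  26,  18, 345], dtype=int32))
```

```bash
cat >> h.py <<'E'
def go(x,y,z,yawdeg,start=None):
    s=env.state(); p=np.array(s['eef_pos']) if start is None else np.array(start[:3]); w=s['tcp_rot'][2] if start is None else start[3]
    dx,dy,dz=np.array([x,y,z])-p
    c,n=np.cos(w),np.sin(w); t=np.radians(yawdeg)-w; t=(t+np.pi)%(2*np.pi)-np.pi
    print('linear',[round(dx*c+dy*n,1),round(dx*n-dy*c,1),round(-dz,1)],'turn',round(-t,3))
def st():
    s=env.state(); print('t',round(s['t'],2),'pos',s['eef_pos'].round(1),'rot',s['tcp_rot'].round(4),'F',s['ft_force'].round(1),'M',s['moment'].round(2),'op',round(s['opening']*95.1,1))
E
python3 -c "
from h import *
go(458.3,-77,160,42)"
```

```text
linear [np.float64(429.0), np.float64(-446.4), np.float64(131.7)] turn -0.505
```

Request:
play_rows(
  targets=[
    {"linear": [429, -446.4, 60], "turn": -0.505},
    {"linear": [429, -446.4, 60], "turn": -0.505},
    {"linear": [429, -446.4, 60], "turn": -0.505},
    {"linear": [429, -446.4, 60], "turn": -0.505},
    {"linear": [429, -446.4, 60], "turn": -0.505},
    {"linear": [429, -446.4, 60], "turn": -0.505},
    {"linear": [429, -446.4, 60], "turn": -0.505},
    {"linear": [429, -446.4, 60], "turn": -0.505},
    {"linear": [429, -446.4, 60], "turn": -0.505},
    {"linear": [429, -446.4, 60], "turn": -0.505},
    {"linear": [429, -446.4, 60], "turn": -0.505},
    {"linear": [429, -446.4, 60], "turn": -0.505},
    {"linear": [429, -446.4, 100], "turn": -0.505},
    {"linear": [429, -446.4, 131.7], "turn": -0.505},
    {"linear": [429, -446.4, 131.7], "turn": -0.505},
  ],
  hand=60,
)

```text
t: 1.98
eef_pos: [457.2, -78.3, 159.4]
tcp_rot: [-3.138, 0.002, 0.73]
ft_force: [0.1, 0.1, -0.2]
opening: 0.634
```

```bash
python3 -c "
from h import *
st();go(458.3,-77,112.5,42)"
```

```text
t 1.98 pos [457.2 -78.3 159.4] rot [-3.1384e+00  2.0000e-03  7.3050e-01] F [ 0.1  0.1 -0.2] M [-0.04 -0.05  0.  ] op 60.3
linear [np.float64(1.6), np.float64(-0.2), np.float64(46.9)] turn -0.003
```

Request:
play_rows(
  targets=[
    {"linear": [0, 0, 15], "turn": 0},
    {"linear": [0, 0, 32], "turn": 0},
    {"linear": [0, 0, 42], "turn": 0},
    {"linear": [0, 0, 46.5], "turn": 0},
    {"linear": [0, 0, 46.5], "turn": 0},
  ],
)

```text
t: 2.6
eef_pos: [458.4, -77.4, 114.3]
tcp_rot: [3.141, -0.0, 0.732]
ft_force: [-0.0, 0.2, 0.9]
opening: 0.63
```

```bash
python3 -c "
from h import *
st();shot('side','s1');p,d=shot('top','t1')
P=cv2.imread('pics/s1.png');cv2.imwrite('pics/s1c.png',cv2.resize(P[140:240,220:330],None,fx=5,fy=5,interpolation=2))"
```

```text
t 2.6 pos [458.4 -77.4 114.3] rot [ 3.1413e+00 -1.0000e-04  7.3250e-01] F [-0.   0.2  0.9] M [ 0.01 -0.02  0.01] op 60.0
```

View pics/s1c.png

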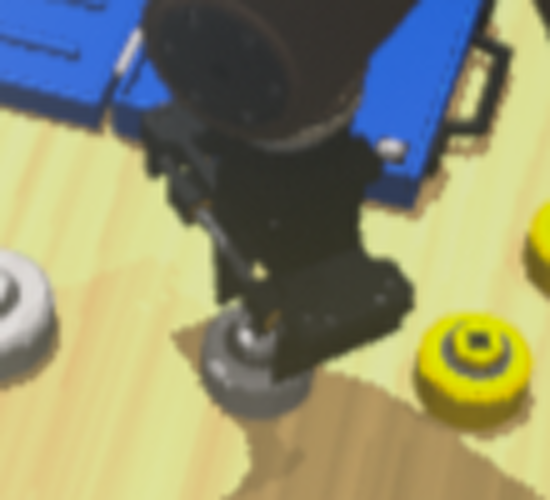

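Request:
play_rows(
  targets=[
    {"linear": [0, 0, 0.5], "turn": 0},
    {"linear": [0, 0, 0.5], "turn": 0},
    {"linear": [0, 0, 0.5], "turn": 0},
    {"linear": [0, 0, 0.5], "turn": 0},
    {"linear": [0, 0, 0.5], "turn": 0},
  ],
  hand=15,
)

```text
t: 3.32
eef_pos: [458.3, -77.1, 113.6]
tcp_rot: [3.141, 0.0, 0.733]
ft_force: [-0.5, -0.7, 0.5]
opening: 0.278
```

```bash
python3 -c "
from h import *
st()"
```

```text
t 3.33 pos [458.3 -77.1 113.6] rot [3.1414 0.     0.7329] F [-0.5 -0.7  0.5] M [-0.   -0.05  0.04] op 26.5
```

Request:
play_rows(
  targets=[
    {"linear": [0, 0, 0], "turn": 0},
    {"linear": [0, 0, 0], "turn": 0},
    {"linear": [0, 0, 0], "turn": -1.047},
    {"linear": [0, 0, 0], "turn": -1.047},
    {"linear": [0, 0, 0], "turn": -1.047},
    {"linear": [0, 0, 0], "turn": -1.047},
    {"linear": [0, 0, 0], "turn": -1.047},
    {"linear": [0, 0, 0], "turn": -1.047},
    {"linear": [0, 0, 0], "turn": -1.047},
  ],
  hand=42,
)

```text
t: 4.45
eef_pos: [458.2, -77.1, 113.5]
tcp_rot: [-3.141, 0.0, 1.779]
ft_force: [0.1, 0.4, -0.4]
opening: 0.442
```

Request:
play_rows(
  targets=[
    {"linear": [0, 0, 0], "turn": 0},
    {"linear": [0, 0, 0], "turn": 0},
    {"linear": [0, 0, 0], "turn": 0},
    {"linear": [0, 0, 0], "turn": 0},
  ],
  hand=15,
)

```text
t: 4.95
eef_pos: [458.3, -77.1, 113.5]
tcp_rot: [3.142, 0.0, 1.779]
ft_force: [1.5, 0.1, 0.1]
opening: 0.279
```

```bash
python3 -c "
from h import *
st();go(480.6,-338,260,102,(458.3,-77,113,np.radians(102)))"
```

```text
t 4.95 pos [458.3 -77.1 113.5] rot [3.1415e+00 1.0000e-04 1.7795e+00] F [1.5 0.1 0.1] M [-0.01 -0.16  0.05] op 26.5
linear [np.float64(-259.9), np.float64(-32.5), np.float64(-147.0)] turn -0.0
```

Request:
play_rows(
  targets=[
    {"linear": [0, 0, -5], "turn": 0},
    {"linear": [0, 0, -25], "turn": 0},
    {"linear": [-20, -2.5, -55], "turn": 0},
    {"linear": [-55, -7, -75], "turn": 0},
    {"linear": [-95, -12, -75], "turn": 0},
    {"linear": [-135, -17, -75], "turn": 0},
    {"linear": [-175, -22, -75], "turn": 0},
    {"linear": [-210, -26, -75], "turn": 0},
    {"linear": [-238, -30, -75], "turn": 0},
    {"linear": [-254, -31.7, -70], "turn": 0},
    {"linear": [-260, -32.5, -55], "turn": 0},
    {"linear": [-260, -32.5, -40], "turn": 0},
    {"linear": [-260, -32.5, -28], "turn": 0},
    {"linear": [-260, -32.5, -20], "turn": 0},
    {"linear": [-260, -32.5, -17], "turn": 0},
    {"linear": [-260, -32.5, -17], "turn": 0},
  ],
)

```text
t: 6.95
eef_pos: [480.5, -338.1, 130.6]
tcp_rot: [3.142, 0.0, 1.78]
ft_force: [0.5, -1.0, -0.8]
opening: 0.275
```

```bash
python3 -c "
from h import *
st();shot('side','s2');shot('top','t2')
P=cv2.imread('pics/s2.png')
cv2.imwrite('pics/s2c.png',cv2.resize(P[80:200,220:340],None,fx=5,fy=5,interpolation=2))"
```

```text
t 6.95 pos [ 480.5 -338.1  130.6] rot [3.1416e+00 1.0000e-04 1.7800e+00] F [ 0.5 -1.  -0.8] M [-0.02 -0.11  0.02] op 26.1
```

View pics/s2c.png

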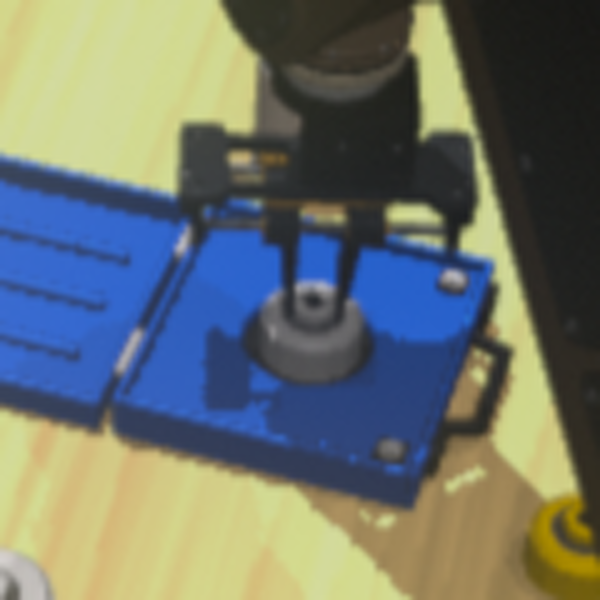

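Request:
play_rows(
  targets=[
    {"linear": [0, 0, 1.5], "turn": 0},
    {"linear": [0, 0, 2.8], "turn": 0},
    {"linear": [0, 0, 2.8], "turn": 0},
    {"linear": [0, 0, 2.8], "turn": 0},
  ],
)

```text
t: 7.55
eef_pos: [480.4, -338.2, 127.8]
tcp_rot: [3.142, 0.0, 1.78]
ft_force: [0.3, -0.6, -1.1]
opening: 0.278
```

```bash
python3 -c "
from h import *
st()"
```

```text
t 7.55 pos [ 480.4 -338.2  127.8] rot [3.1416e+00 1.0000e-04 1.7798e+00] F [ 0.3 -0.6 -1.1] M [ 0.01 -0.12 -0.02] op 26.4
```

Request:
play_rows(
  targets=[
    {"linear": [0, 0, 0], "turn": 0},
    {"linear": [0, 0, 0], "turn": 0},
    {"linear": [0, 0, 0], "turn": 0},
    {"linear": [0, 0, -5], "turn": 0},
    {"linear": [0, 0, -40], "turn": 0},
    {"linear": [0, 0, -73], "turn": 0},
  ],
  hand=50,
)

```text
t: 8.3
eef_pos: [480.4, -338.2, 201.8]
tcp_rot: [-3.141, -0.0, 1.78]
ft_force: [0.3, -0.1, -0.1]
opening: 0.524
```

```bash
python3 -c "
from h import *
st();go(621.8,-70,160,96,(480.6,-338,200.2,np.radians(102)))"
```

```text
t 8.3 pos [ 480.4 -338.2  201.8] rot [-3.1414e+00 -1.0000e-04  1.7798e+00] F [ 0.3 -0.1 -0.1] M [ 0.02 -0.18 -0.05] op 49.8
linear [np.float64(232.8), np.float64(193.8), np.float64(40.2)] turn 0.105
```

Request:
play_rows(
  targets=[
    {"linear": [232.8, 193.8, 0], "turn": 0.105},
    {"linear": [232.8, 193.8, 0], "turn": 0.105},
    {"linear": [232.8, 193.8, 0], "turn": 0.105},
    {"linear": [232.8, 193.8, 0], "turn": 0.105},
    {"linear": [232.8, 193.8, 0], "turn": 0.105},
    {"linear": [232.8, 193.8, 20], "turn": 0.105},
    {"linear": [232.8, 193.8, 50], "turn": 0.105},
    {"linear": [232.8, 193.8, 70], "turn": 0.105},
    {"linear": [232.8, 193.8, 75], "turn": 0.105},
  ],
)

```text
t: 9.43
eef_pos: [621.4, -70.2, 124.9]
tcp_rot: [-3.14, -0.0, 1.675]
ft_force: [0.4, -0.4, 1.6]
opening: 0.525
```

```bash
python3 -c "
from h import *
st();shot('side','s3');p,d=shot('top','t3')
c=(480.5,-338)
W=cloud('top',d);m=(np.hypot(W[...,0]-c[0],W[...,1]-c[1])<40)
b=W[m&(W[...,2]>50)];q=W[m&(W[...,2]>38)]
print(b.mean(0),len(b),(q.max(0)+q.min(0))/2,np.ptp(q,axis=0))
P=cv2.imread('pics/t3.png')
cv2.imwrite('pics/t3c.png',cv2.resize(P[140:260,220:380],None,fx=4.5,fy=4.5,interpolation=2))
P=cv2.imread('pics/s3.png')
cv2.imwrite('pics/s3c.png',cv2.resize(P[100:240,180:340],None,fx=4,fy=4,interpolation=2))"
```

```text
t 9.43 pos [621.4 -70.2 124.9] rot [-3.1399e+00 -5.0000e-04  1.6749e+00] F [ 0.4 -0.4  1.6] M [ 0.05 -0.13 -0.02] op 49.9
[ 480.06825239 -337.0070671    56.55713595] 87 [ 478.33008754 -338.41791973   49.75897959] [64.04583948 67.32192922 23.50383694]
```

View pics/s3c.png

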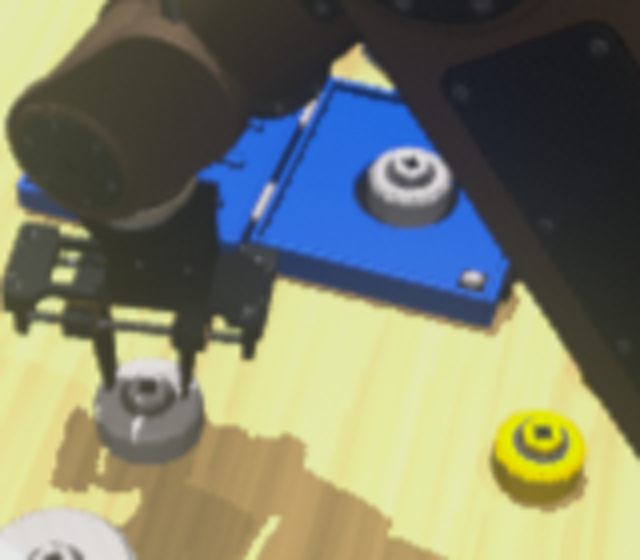

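View pics/t3c.png

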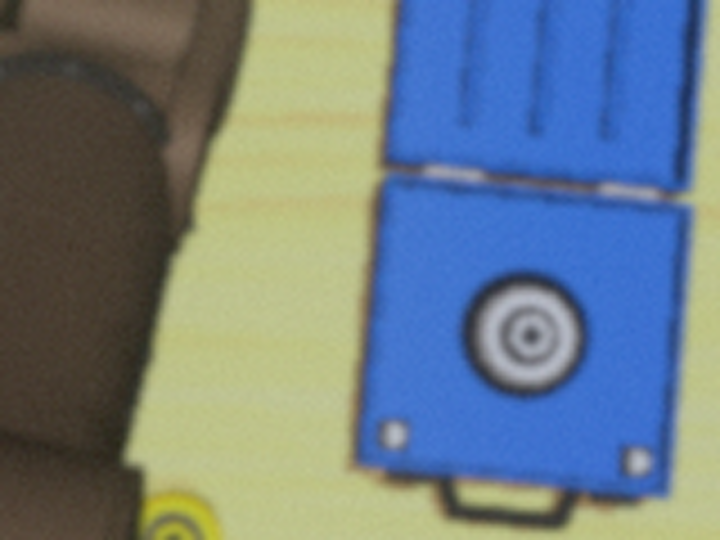

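Request:
play_rows(
  targets=[
    {"linear": [0, 0, 6], "turn": 0},
    {"linear": [0, 0, 12], "turn": 0},
    {"linear": [0, 0, 12.2], "turn": 0},
    {"linear": [0, 0, 12.2], "turn": 0},
  ],
)

```text
t: 10.02
eef_pos: [621.8, -70.3, 113.6]
tcp_rot: [3.141, 0.0, 1.675]
ft_force: [0.9, 0.9, -0.4]
opening: 0.528
```

Request:
play_rows(
  targets=[
    {"linear": [0, 0, 0], "turn": 0},
    {"linear": [0, 0, 0], "turn": 0},
    {"linear": [0, 0, 0], "turn": 0},
    {"linear": [0, 0, 0], "turn": 0},
    {"linear": [0, 0, 0], "turn": 0},
  ],
  hand=15,
)

```text
t: 10.65
eef_pos: [621.8, -70.3, 113.6]
tcp_rot: [3.141, 0.0, 1.675]
ft_force: [-0.8, -1.0, 0.6]
opening: 0.277
```

Request:
play_rows(
  targets=[
    {"linear": [0, 0, 0], "turn": 0},
    {"linear": [0, 0, 0], "turn": 0},
    {"linear": [0, 0, 0], "turn": 1.047},
    {"linear": [0, 0, 0], "turn": 1.047},
    {"linear": [0, 0, 0], "turn": 1.047},
    {"linear": [0, 0, 0], "turn": 1.047},
    {"linear": [0, 0, 0], "turn": 1.047},
    {"linear": [0, 0, 0], "turn": 1.047},
    {"linear": [0, 0, 0], "turn": 1.047},
  ],
  hand=42,
)

```text
t: 11.78
eef_pos: [621.7, -70.2, 113.5]
tcp_rot: [-3.142, 0.0, 0.629]
ft_force: [0.1, 0.6, 0.1]
opening: 0.447
```

Request:
play_rows(
  targets=[
    {"linear": [0, 0, 0], "turn": 0},
    {"linear": [0, 0, 0], "turn": 0},
    {"linear": [0, 0, 0], "turn": 0},
    {"linear": [0, 0, 0], "turn": 0},
  ],
  hand=15,
)

```text
t: 12.28
eef_pos: [621.7, -70.2, 113.5]
tcp_rot: [3.142, 0.0, 0.628]
ft_force: [-0.1, 0.7, 0.5]
opening: 0.278
```

```bash
python3 -c "
from h import *
st();go(480.6,-338,190,36,(621.8,-70,113,np.radians(36)))"
```

```text
t 12.28 pos [621.7 -70.2 113.5] rot [3.1415e+00 1.0000e-04 6.2820e-01] F [-0.1  0.7  0.5] M [-0.04 -0.03 -0.01] op 26.4
linear [np.float64(-271.8), np.float64(133.8), np.float64(-77.0)] turn -0.0
```

Request:
play_rows(
  targets=[
    {"linear": [0, 0, -5], "turn": 0},
    {"linear": [0, 0, -25], "turn": 0},
    {"linear": [-20, 9.8, -55], "turn": 0},
    {"linear": [-55, 27.1, -80], "turn": 0},
    {"linear": [-95, 46.8, -80], "turn": 0},
    {"linear": [-135, 66.5, -80], "turn": 0},
    {"linear": [-175, 86.1, -80], "turn": 0},
    {"linear": [-210, 103.4, -80], "turn": 0},
    {"linear": [-240, 118.1, -80], "turn": 0},
    {"linear": [-260, 128, -80], "turn": 0},
    {"linear": [-271.8, 133.8, -77], "turn": 0},
    {"linear": [-271.8, 133.8, -72], "turn": 0},
    {"linear": [-271.8, 133.8, -62], "turn": 0},
    {"linear": [-271.8, 133.8, -52], "turn": 0},
    {"linear": [-271.8, 133.8, -46], "turn": 0},
    {"linear": [-271.8, 133.8, -40], "turn": 0},
    {"linear": [-271.8, 133.8, -36], "turn": 0},
    {"linear": [-271.8, 133.8, -34], "turn": 0},
    {"linear": [-271.8, 133.8, -34], "turn": 0},
  ],
)

```text
t: 14.65
eef_pos: [480.3, -338.2, 147.6]
tcp_rot: [3.141, 0.0, 0.628]
ft_force: [0.6, 0.0, -1.2]
opening: 0.284
```

```bash
python3 -c "
from h import *
st();shot('side','s4')
P=cv2.imread('pics/s4.png')
cv2.imwrite('pics/s4c.png',cv2.resize(P[80:200,220:340],None,fx=5,fy=5,interpolation=2))"
```

```text
t 14.65 pos [ 480.3 -338.2  147.6] rot [3.1415 0.     0.6278] F [ 0.6  0.  -1.2] M [-0.06 -0.02  0.02] op 27.0
```

View pics/s4c.png

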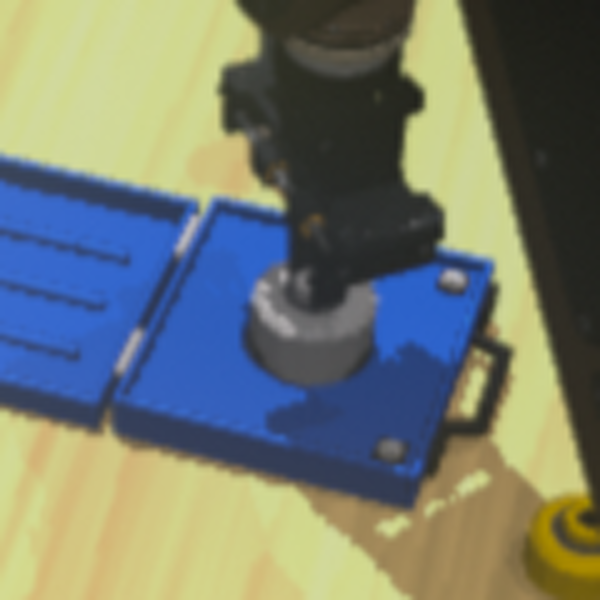

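Request:
play_rows(
  targets=[
    {"linear": [0, 0, 2], "turn": 0},
    {"linear": [0, 0, 4], "turn": 0},
    {"linear": [0, 0, 4.8], "turn": 0},
    {"linear": [0, 0, 4.8], "turn": 0},
    {"linear": [0, 0, 4.8], "turn": 0},
  ],
)

```text
t: 15.32
eef_pos: [480.3, -338.2, 142.8]
tcp_rot: [3.141, 0.0, 0.628]
ft_force: [0.2, 0.2, -1.8]
opening: 0.279
```

Request:
play_rows(
  targets=[
    {"linear": [0, 0, 0], "turn": 0},
    {"linear": [0, 0, 0], "turn": 0},
    {"linear": [0, 0, 0], "turn": 0},
    {"linear": [0, 0, -5], "turn": 0},
    {"linear": [0, 0, -40], "turn": 0},
    {"linear": [0, 0, -68], "turn": 0},
  ],
  hand=50,
)

```text
t: 16.08
eef_pos: [480.4, -338.2, 212.1]
tcp_rot: [3.141, -0.0, 0.628]
ft_force: [-0.1, -0.3, -0.1]
opening: 0.524
```

```bash
python3 -c "
from h import *
st();go(459.1,91.5,160,27,(480.6,-338,210.2,np.radians(36)));go(459.1,91.5,160,87,(480.6,-338,210.2,np.radians(36)))"
```

```text
t 16.07 pos [ 480.4 -338.2  212.1] rot [ 3.1412 -0.      0.6278] F [-0.1 -0.3 -0.1] M [ 0.   -0.07 -0.01] op 49.8
linear [np.float64(235.1), np.float64(-360.1), np.float64(50.2)] turn 0.157
linear [np.float64(235.1), np.float64(-360.1), np.float64(50.2)] turn -0.89
```

Request:
play_rows(
  targets=[
    {"linear": [235.1, -360.1, 0], "turn": 0.157},
    {"linear": [235.1, -360.1, 0], "turn": 0.157},
    {"linear": [235.1, -360.1, 0], "turn": 0.157},
    {"linear": [235.1, -360.1, 0], "turn": 0.157},
    {"linear": [235.1, -360.1, 0], "turn": 0.157},
    {"linear": [235.1, -360.1, 0], "turn": 0.157},
    {"linear": [235.1, -360.1, 0], "turn": 0.157},
    {"linear": [235.1, -360.1, 0], "turn": 0.157},
    {"linear": [235.1, -360.1, 0], "turn": 0.157},
    {"linear": [235.1, -360.1, 30], "turn": 0.157},
    {"linear": [235.1, -360.1, 60], "turn": 0.157},
    {"linear": [235.1, -360.1, 80], "turn": 0.157},
    {"linear": [235.1, -360.1, 82], "turn": 0.157},
  ],
)

```text
t: 17.7
eef_pos: [459.0, 89.9, 127.8]
tcp_rot: [-3.141, 0.002, 0.468]
ft_force: [-0.6, 0.3, -0.3]
opening: 0.523
```

```bash
python3 -c "
from h import *
st();shot('side','s5');p,d=shot('top','t5')
c=(480.5,-338)
W=cloud('top',d);m=(np.hypot(W[...,0]-c[0],W[...,1]-c[1])<46)
b=W[m&(W[...,2]>66)];q=W[m&(W[...,2]>45)]
print(b.mean(0),len(b),(q.max(0)+q.min(0))/2,np.ptp(q,axis=0))
a=cv2.imread('pics/t5.png');P=cv2.imread('pics/s5.png')
cv2.imwrite('pics/s5c.png',np.hstack([cv2.resize(P[100:300,180:340],None,fx=2.5,fy=2.5,interpolation=2),cv2.resize(a[160:260,290:390],(400,500),interpolation=2)]))"
```

```text
t 17.7 pos [459.   89.9 127.8] rot [-3.1408e+00  2.2000e-03  4.6850e-01] F [-0.6  0.3 -0.3] M [-0.02  0.01  0.01] op 49.7
[ 479.06665014 -337.59495597   71.27989427] 86 [ 479.33496462 -337.18851799   60.60515147] [78.20661017 79.43102434 29.94780351]
```

View pics/s5c.png

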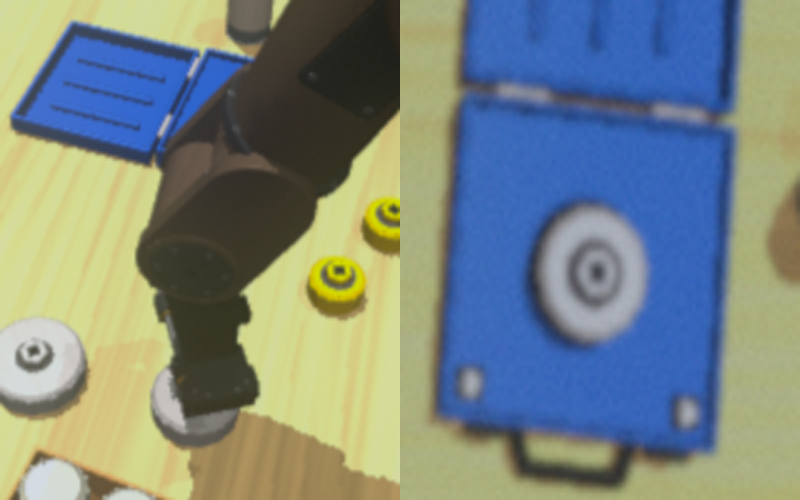

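Request:
play_rows(
  targets=[
    {"linear": [0, 0, 0], "turn": 0},
    {"linear": [0, 0, 6], "turn": 0},
    {"linear": [0, 0, 12], "turn": 0},
    {"linear": [0, 0, 15.2], "turn": 0},
    {"linear": [0, 0, 15.2], "turn": 0},
  ],
)

```text
t: 18.42
eef_pos: [459.0, 91.4, 113.2]
tcp_rot: [-3.141, 0.001, 0.471]
ft_force: [0.9, 0.4, 1.0]
opening: 0.531
```

Request:
play_rows(
  targets=[
    {"linear": [0, 0, 0], "turn": 0},
    {"linear": [0, 0, 0], "turn": 0},
    {"linear": [0, 0, 0], "turn": 0},
    {"linear": [0, 0, 0], "turn": 0},
    {"linear": [0, 0, 0], "turn": 0},
  ],
  hand=15,
)

```text
t: 19.05
eef_pos: [459.2, 91.3, 113.6]
tcp_rot: [3.141, -0.0, 0.471]
ft_force: [0.0, 0.0, 1.7]
opening: 0.28
```

Request:
play_rows(
  targets=[
    {"linear": [0, 0, 0], "turn": 0},
    {"linear": [0, 0, 0], "turn": 0},
    {"linear": [0, 0, 0], "turn": -1.047},
    {"linear": [0, 0, 0], "turn": -1.047},
    {"linear": [0, 0, 0], "turn": -1.047},
    {"linear": [0, 0, 0], "turn": -1.047},
    {"linear": [0, 0, 0], "turn": -1.047},
    {"linear": [0, 0, 0], "turn": -1.047},
    {"linear": [0, 0, 0], "turn": -1.047},
  ],
  hand=42,
)

```text
t: 20.18
eef_pos: [459.1, 91.3, 113.5]
tcp_rot: [-3.142, 0.0, 1.517]
ft_force: [0.3, 0.1, -0.7]
opening: 0.441
```

Request:
play_rows(
  targets=[
    {"linear": [0, 0, 0], "turn": 0},
    {"linear": [0, 0, 0], "turn": 0},
    {"linear": [0, 0, 0], "turn": 0},
    {"linear": [0, 0, 0], "turn": 0},
  ],
  hand=15,
)

```text
t: 20.68
eef_pos: [459.1, 91.3, 113.5]
tcp_rot: [3.142, 0.0, 1.517]
ft_force: [-0.5, 0.1, -0.4]
opening: 0.278
```

```bash
python3 -c "
from h import *
st();go(480.4,-338,213,87,(459.1,91.5,113,np.radians(87)))"
```

```text
t 20.68 pos [459.1  91.3 113.5] rot [3.1415e+00 1.0000e-04 1.5174e+00] F [-0.5  0.1 -0.4] M [-0.03 -0.12  0.01] op 26.5
linear [np.float64(-427.8), np.float64(43.7), np.float64(-100.0)] turn -0.0
```

Request:
play_rows(
  targets=[
    {"linear": [0, 0, -5], "turn": 0},
    {"linear": [0, 0, -25], "turn": 0},
    {"linear": [-20, 2, -55], "turn": 0},
    {"linear": [-55, 5.6, -85], "turn": 0},
    {"linear": [-95, 9.7, -95], "turn": 0},
    {"linear": [-140, 14.3, -95], "turn": 0},
    {"linear": [-185, 18.9, -95], "turn": 0},
    {"linear": [-230, 23.5, -95], "turn": 0},
    {"linear": [-275, 28.1, -95], "turn": 0},
    {"linear": [-320, 32.7, -95], "turn": 0},
    {"linear": [-360, 36.8, -95], "turn": 0},
    {"linear": [-392, 40, -95], "turn": 0},
    {"linear": [-415, 42.4, -95], "turn": 0},
    {"linear": [-427.8, 43.7, -92], "turn": 0},
    {"linear": [-427.8, 43.7, -86], "turn": 0},
    {"linear": [-427.8, 43.7, -78], "turn": 0},
    {"linear": [-427.8, 43.7, -70], "turn": 0},
    {"linear": [-427.8, 43.7, -62], "turn": 0},
    {"linear": [-427.8, 43.7, -56], "turn": 0},
    {"linear": [-427.8, 43.7, -51], "turn": 0},
  ],
)

```text
t: 23.18
eef_pos: [480.1, -338.1, 164.1]
tcp_rot: [-3.141, -0.0, 1.518]
ft_force: [-0.2, 0.2, -1.4]
opening: 0.277
```

```bash
python3 -c "
from h import *
st();shot('side','s6')
P=cv2.imread('pics/s6.png')
cv2.imwrite('pics/s6c.png',cv2.resize(P[80:200,220:340],None,fx=5,fy=5,interpolation=2))"
```

```text
t 23.18 pos [ 480.1 -338.1  164.1] rot [-3.1415 -0.      1.5178] F [-0.2  0.2 -1.4] M [ 0.02 -0.14  0.03] op 26.3
```

View pics/s6c.png

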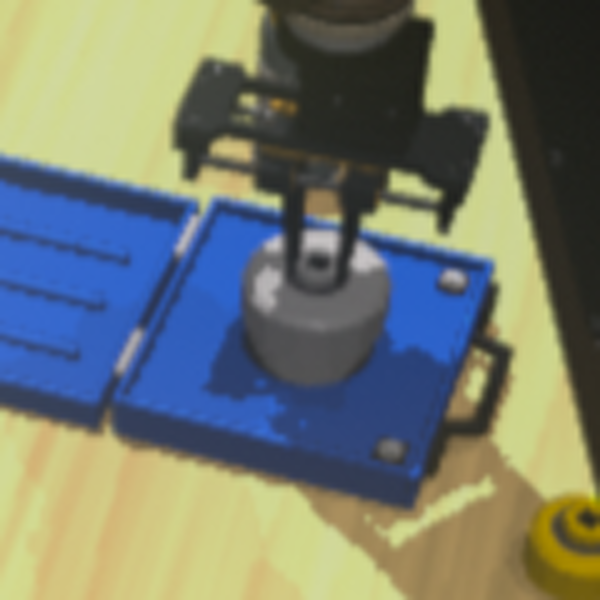

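Cap94 is in its fit around cap80 with no side force; lowering the last 7 mm.

Request:
play_rows(
  targets=[
    {"linear": [0, 0, 3], "turn": 0},
    {"linear": [0, 0, 5.5], "turn": 0},
    {"linear": [0, 0, 6.7], "turn": 0},
    {"linear": [0, 0, 6.7], "turn": 0},
    {"linear": [0, 0, 6.7], "turn": 0},
  ],
)

```text
t: 23.85
eef_pos: [480.1, -338.2, 157.9]
tcp_rot: [3.141, 0.0, 1.518]
ft_force: [-0.3, -0.6, -2.4]
opening: 0.278
```

Request:
play_rows(
  targets=[
    {"linear": [0, 0, 0], "turn": 0},
    {"linear": [0, 0, 0], "turn": 0},
    {"linear": [0, 0, 0], "turn": 0},
    {"linear": [0, 0, -5], "turn": 0},
    {"linear": [0, 0, -40], "turn": 0},
    {"linear": [0, 0, -60], "turn": 0},
  ],
  hand=50,
)

```text
t: 24.6
eef_pos: [480.3, -338.3, 219.5]
tcp_rot: [3.14, 0.001, 1.518]
ft_force: [0.7, -0.6, -0.3]
opening: 0.526
```

```bash
python3 -c "
from h import *
st();go(638.7,90.5,217.3,98,(480.4,-338,217.3,np.radians(87)))"
```

```text
t 24.6 pos [ 480.3 -338.3  219.5] rot [3.1405e+00 9.0000e-04 1.5179e+00] F [ 0.7 -0.6 -0.3] M [-0.1  -0.13 -0.02] op 50.0
linear [np.float64(436.2), np.float64(135.7), np.float64(-0.0)] turn -0.192
```

Request:
play_rows(
  targets=[
    {"linear": [436.2, 135.7, 0], "turn": 0.332},
    {"linear": [436.2, 135.7, 0], "turn": 0.332},
    {"linear": [436.2, 135.7, 0], "turn": 0.332},
    {"linear": [436.2, 135.7, 0], "turn": 0.332},
    {"linear": [436.2, 135.7, 0], "turn": 0.332},
    {"linear": [436.2, 135.7, 0], "turn": 0.332},
    {"linear": [436.2, 135.7, 0], "turn": 0.332},
    {"linear": [436.2, 135.7, 0], "turn": 0.332},
    {"linear": [436.2, 135.7, 0], "turn": 0.332},
    {"linear": [436.2, 135.7, 30], "turn": 0.332},
    {"linear": [436.2, 135.7, 60], "turn": 0.332},
    {"linear": [436.2, 135.7, 80], "turn": 0.332},
    {"linear": [436.2, 135.7, 88], "turn": 0.332},
  ],
)

```text
t: 26.22
eef_pos: [638.2, 88.4, 129.0]
tcp_rot: [-3.14, 0.001, 1.184]
ft_force: [0.2, 0.1, -0.0]
opening: 0.526
```

```bash
python3 -c "
from h import *
st();shot('side','s7');p,d=shot('top','t7')
go(638.7,90.5,113,68,(638.7,90.5,129.3,np.radians(68)))
c=(480.5,-338)
W=cloud('top',d);m=(np.hypot(W[...,0]-c[0],W[...,1]-c[1])<54)
b=W[m&(W[...,2]>81)];q=W[m&(W[...,2]>55)]
print(b.mean(0),len(b),(q.max(0)+q.min(0))/2,np.ptp(q,axis=0))
a=cv2.imread('pics/t7.png');P=cv2.imread('pics/s7.png')
cv2.imwrite('pics/s7c.png',np.hstack([cv2.resize(P[100:300,130:330],(500,500),interpolation=2),cv2.resize(a[160:260,290:390],(300,300),interpolation=2)] if 0 else [cv2.resize(P[100:300,130:330],(400,500),interpolation=2),cv2.resize(a[160:260,290:390],(400,500),interpolation=2)]))"
```

```text
t 26.23 pos [638.2  88.4 129. ] rot [-3.1401e+00  1.0000e-03  1.1840e+00] F [ 0.2  0.1 -0. ] M [-0.05 -0.09 -0.02] op 50.0
linear [np.float64(0.0), np.float64(0.0), np.float64(16.3)] turn -0.0
[ 479.01857333 -337.88869558   86.13644288] 99 [ 479.10259402 -337.65042875   73.32428521] [94.48038396 94.66392043 35.90331187]
```

View pics/s7c.png

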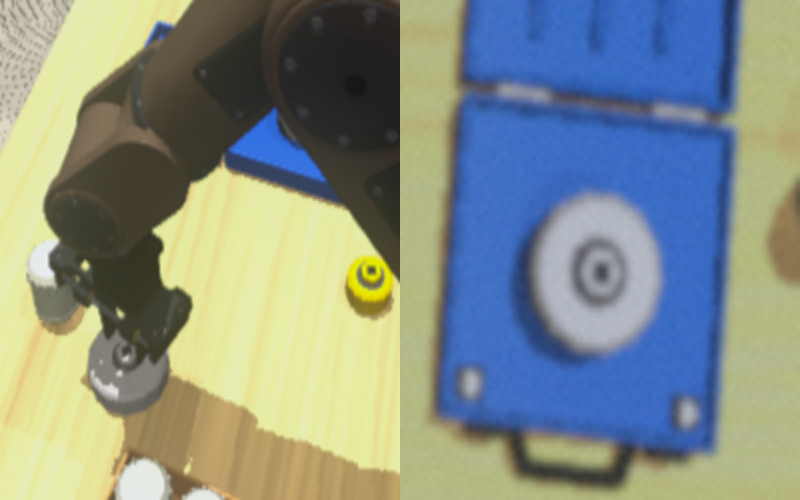

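Request:
play_rows(
  targets=[
    {"linear": [0, 0, 0], "turn": 0},
    {"linear": [0, 0, 6], "turn": 0},
    {"linear": [0, 0, 12], "turn": 0},
    {"linear": [0, 0, 16.3], "turn": 0},
    {"linear": [0, 0, 16.3], "turn": 0},
  ],
)

```text
t: 26.95
eef_pos: [638.5, 90.2, 113.0]
tcp_rot: [-3.141, 0.0, 1.186]
ft_force: [0.2, 0.6, 0.4]
opening: 0.529
```

Request:
play_rows(
  targets=[
    {"linear": [0, 0, 0], "turn": 0},
    {"linear": [0, 0, 0], "turn": 0},
    {"linear": [0, 0, 0], "turn": 0},
    {"linear": [0, 0, 0], "turn": 0},
    {"linear": [0, 0, 0], "turn": 0},
  ],
  hand=15,
)

```text
t: 27.58
eef_pos: [638.8, 90.2, 113.7]
tcp_rot: [3.141, -0.0, 1.186]
ft_force: [0.5, 0.5, 1.3]
opening: 0.28
```

Request:
play_rows(
  targets=[
    {"linear": [0, 0, 0], "turn": 0},
    {"linear": [0, 0, 0], "turn": 0},
    {"linear": [0, 0, 0], "turn": 1.047},
    {"linear": [0, 0, 0], "turn": 1.047},
    {"linear": [0, 0, 0], "turn": 1.047},
    {"linear": [0, 0, 0], "turn": 1.047},
    {"linear": [0, 0, 0], "turn": 1.047},
    {"linear": [0, 0, 0], "turn": 1.047},
    {"linear": [0, 0, 0], "turn": 1.047},
  ],
  hand=42,
)

```text
t: 28.7
eef_pos: [638.6, 90.2, 113.4]
tcp_rot: [3.142, 0.0, 0.14]
ft_force: [0.8, -0.6, -0.4]
opening: 0.444
```

Request:
play_rows(
  targets=[
    {"linear": [0, 0, 0], "turn": 0},
    {"linear": [0, 0, 0], "turn": 0},
    {"linear": [0, 0, 0], "turn": 0},
    {"linear": [0, 0, 0], "turn": 0},
  ],
  hand=15,
)

```text
t: 29.2
eef_pos: [638.7, 90.2, 113.5]
tcp_rot: [3.142, 0.0, 0.139]
ft_force: [-0.6, 0.3, -1.3]
opening: 0.279
```

```bash
python3 -c "
from h import *
st();go(480.2,-338,213,8,(638.7,90.5,113,np.radians(8)))"
```

```text
t 29.2 pos [638.7  90.2 113.5] rot [3.1415e+00 1.0000e-04 1.3910e-01] F [-0.6  0.3 -1.3] M [0.01 0.05 0.01] op 26.5
linear [np.float64(-216.6), np.float64(402.3), np.float64(-100.0)] turn -0.0
```

Request:
play_rows(
  targets=[
    {"linear": [0, 0, -5], "turn": 0},
    {"linear": [0, 0, -25], "turn": 0},
    {"linear": [-8, 15, -55], "turn": 0},
    {"linear": [-24, 45, -85], "turn": 0},
    {"linear": [-44, 82, -108], "turn": 0},
    {"linear": [-66, 123, -110], "turn": 0},
    {"linear": [-89, 165, -110], "turn": 0},
    {"linear": [-112, 208, -110], "turn": 0},
    {"linear": [-135, 251, -110], "turn": 0},
    {"linear": [-158, 293, -110], "turn": 0},
    {"linear": [-179, 332, -110], "turn": 0},
    {"linear": [-196, 364, -110], "turn": 0},
    {"linear": [-209, 388, -110], "turn": 0},
    {"linear": [-216.6, 402.3, -108], "turn": 0},
    {"linear": [-216.6, 402.3, -102], "turn": 0},
    {"linear": [-216.6, 402.3, -94], "turn": 0},
    {"linear": [-216.6, 402.3, -86], "turn": 0},
    {"linear": [-216.6, 402.3, -78], "turn": 0},
    {"linear": [-216.6, 402.3, -71], "turn": 0},
    {"linear": [-216.6, 402.3, -66], "turn": 0},
  ],
)

```text
t: 31.7
eef_pos: [479.9, -338.1, 179.0]
tcp_rot: [-3.141, 0.0, 0.139]
ft_force: [0.8, 0.4, -1.9]
opening: 0.278
```

```bash
python3 -c "
from h import *
st();shot('side','s8')
P=cv2.imread('pics/s8.png')
cv2.imwrite('pics/s8c.png',cv2.resize(P[80:200,220:340],None,fx=5,fy=5,interpolation=2))"
```

```text
t 31.7 pos [ 479.9 -338.1  179. ] rot [-3.1414e+00  2.0000e-04  1.3890e-01] F [ 0.8  0.4 -1.9] M [0.03 0.02 0.  ] op 26.4
```

View pics/s8c.png

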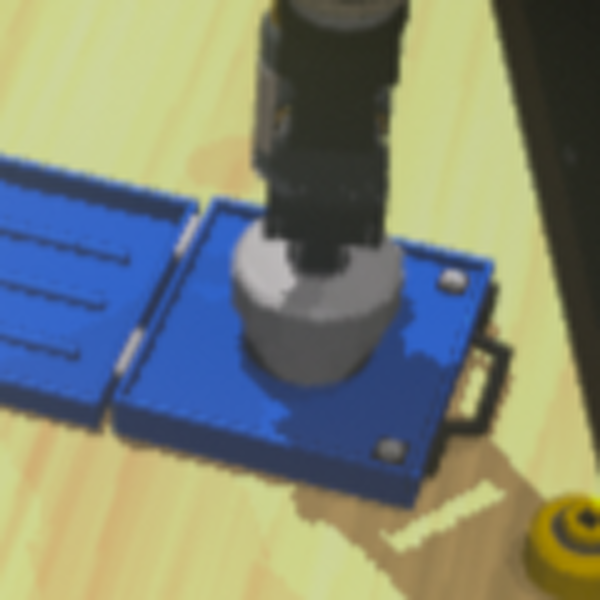

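Request:
play_rows(
  targets=[
    {"linear": [0, 0, 3], "turn": 0},
    {"linear": [0, 0, 5.5], "turn": 0},
    {"linear": [0, 0, 6.7], "turn": 0},
    {"linear": [0, 0, 6.7], "turn": 0},
    {"linear": [0, 0, 6.7], "turn": 0},
  ],
)

```text
t: 32.38
eef_pos: [479.9, -338.2, 172.9]
tcp_rot: [3.141, -0.0, 0.139]
ft_force: [1.2, -0.0, -1.7]
opening: 0.273
```

Request:
play_rows(
  targets=[
    {"linear": [0, 0, 0], "turn": 0},
    {"linear": [0, 0, 0], "turn": 0},
    {"linear": [0, 0, 0], "turn": 0},
    {"linear": [0, 0, -5], "turn": 0},
    {"linear": [0, 0, -40], "turn": 0},
    {"linear": [0, 0, -90], "turn": 0},
    {"linear": [0, -60, -100], "turn": 0},
    {"linear": [0, -120, -100], "turn": 0},
    {"linear": [0, -180, -100], "turn": 0},
    {"linear": [0, -220, -100], "turn": 0},
    {"linear": [0, -240, -100], "turn": 0},
    {"linear": [0, -240, -100], "turn": 0},
  ],
  hand=50,
)

```text
t: 33.88
eef_pos: [446.5, -99.6, 273.4]
tcp_rot: [3.141, -0.001, 0.141]
ft_force: [0.7, 0.8, -0.6]
opening: 0.523
```

```bash
python3 -c "
from h import *
st();z2=shot('side','s9');p,d=shot('top','t9')
c=(480.5,-338)
for n,d in(('top',d),('side',z2[1])):
  W=cloud(n,d);m=(np.hypot(W[...,0]-c[0],W[...,1]-c[1])<62)
  b=W[m&(W[...,2]>96)];q=W[m&(W[...,2]>85)];f=q[(q[:,2]<95)]
  A=np.linalg.lstsq(np.c_[f[:,:2]-c,np.ones(len(f))],f[:,2],rcond=None)[0]
  print(b.mean(0),len(b),(q.max(0)+q.min(0))/2,np.ptp(q,axis=0),'slope',A)
a=cv2.imread('pics/t9.png');P=cv2.imread('pics/s9.png')
cv2.imwrite('pics/s9c.png',np.hstack([cv2.resize(P[60:260,130:330],(400,400),interpolation=2),cv2.resize(a[90:290,190:440],(400,400),interpolation=2)]))"
```

```text
t 33.88 pos [446.5 -99.6 273.4] rot [ 3.1412e+00 -7.0000e-04  1.4080e-01] F [ 0.7  0.8 -0.6] M [-0.01 -0.01 -0.02] op 49.7
[ 477.82840307 -336.36982748  101.01701744] 99 [ 480.13429639 -338.57530654   96.02060065] [107.95654436 108.28113383  21.94711028] slope [-3.01363048e-03 -2.05870306e-03  9.16440092e+01]
[ 514.87013048 -304.62847023   96.34478615] 1 [ 479.05681545 -323.33263817   90.81106124] [109.39746554  66.8997495   11.06744982] slope [ 2.81455858e-03 -3.18257609e-02  9.08032075e+01]
```

View pics/s9c.png

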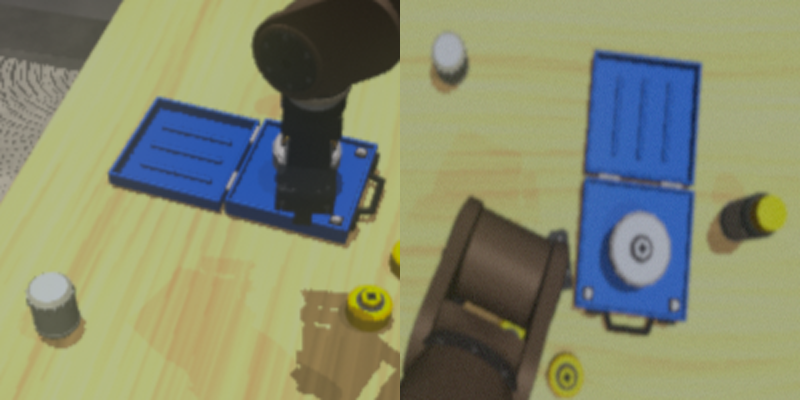

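Request:
play_rows(
  targets=[
    {"linear": [0, 0, 0], "turn": 0},
    {"linear": [0, 0, 0], "turn": 0},
    {"linear": [0, 0, 0], "turn": 0},
  ],
)

```text
t: 34.35
eef_pos: [446.6, -100.9, 272.7]
tcp_rot: [-3.142, 0.0, 0.138]
ft_force: [-0.2, -0.1, 0.5]
opening: 0.527
```

```bash
python3 -c "
from h import *
st();print(env.job_done())"
```

```text
t 34.35 pos [ 446.6 -100.9  272.7] rot [-3.1416e+00  2.0000e-04  1.3810e-01] F [-0.2 -0.1  0.5] M [-0.   -0.   -0.01] op 50.1
the job is handed in; nothing more can be done
None
```

All four cap wrenches are nested mouth down in the case well, in order of size, and I handed the job in at about 34 s. I gripped each wrench twice, 60° apart, to centre it before lifting and lowering it into place.

- **Heights:** The top camera put the boss tops at 56.6, 71.3, 86.1 and 101.0 mm, against the expected 56, 71, 86 and 101 mm.
- **Level and centring:** The top wrench is level within about 0.3°. The centres agree within about 2 mm as far as the top camera resolves them.
- **Bystanders:** In the last top picture the filter and the spray can are standing, and the arm's route stayed clear of both. I did not measure their positions again.
- **Contact:** The gripper is open and well clear of everything.
- **Failed check:** The last side view could not confirm the stack because the gripper was in front of it. Its numbers (a slope of about 0.03 and only one boss pixel) do not count.

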